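# Open the safety cap of a square bottle in the one-hand stand

### The job

Open the empty square bottle so that it can be refilled: first, with its cap still on, seat it fully home and upright in the square socket of the wooden stand, which keeps it from turning, then press its safety cap down, twist it anticlockwise until it comes free and lift it off. Finish while still holding the cap level, well clear of the bottle's mouth (about 6 cm above it) and straight over it, with the bottle still seated; leave the other things where they are.

Things in the scene. Friction and masses are not known exactly. Their poses are not given: they have to be found in the camera images.
- bottle: Loose plain grey square bottle, 0.2 to 0.45 kg, black round cap on it. Origin at the centre of its underside, z up its axis, x and y square to its flat sides. Body 56 x 56 mm in section from 6 to 86 mm up, on a foot 50 x 50 mm, 4 mm high; round shoulder and collar (48 mm across) to 103 mm. With the cap on it is 136 mm high.
- cap: Loose black ribbed push-and-turn cap, 50 mm across, 27 mm high, 0.04 kg. Origin at the centre of its underside, z up its axis; locked, it is 109 mm above the bottle's underside, x as the bottle's within 7 degrees. A spring lifts it (6 N at rest, 10 N pushed 4 mm). It turns only while pushed down 3 mm or more; hard stop at 6 mm. Gripped while locked, it also carries the bottle, with 6 degrees of play.
- mouth (a point): Centre of the mouth of the bottle's neck (28 mm across, three lugs round it that hold the cap), 120 mm above the bottle's underside, axes as the bottle's. Pushed down and turned anticlockwise (from above), the cap is free to lift from about 45 degrees on; hard stop at about 80, aim for 60. Let up before 45 degrees it stays caught.
- stand: Wooden stand fixed to the worktop, a block 116 x 116 mm and 40 mm high with a square socket in the middle of its top. Origin at the centre of its underside, z up, x and y along its sides and those of the socket. Socket 59 x 59 mm (3 mm chamfer at the mouth), 28 mm deep: its floor is 12 mm above the origin. The bottle fits any of the four ways round.
- jam_jar: Bystander: low glass jam jar with chequered lid, 66 mm across, 82 mm high. Origin at the centre of its underside.
- mug: Bystander: white mug with a handle, 82 x 114 mm, 91 mm high. Origin at the centre of its underside.
- honey_jar: Bystander: glass jar with a grey lid, 71 mm across, 110 mm high. Origin at the centre of its underside.
- spice_tin: Bystander: small round spice tin, 55 mm across, 72 mm high. Origin at the centre of its underside.
Not all that is in view belongs to the job. There is more than one size of the cap; the one meant has the size given above.

How it is judged:
On the way, in this order (a step that is already met when the one before it is completed fails the run):
1. the bottle is seated home in the stand's socket, its cap still locked on (z of bottle in the frame of stand between 0.008 and 0.016 m and horizontal distance between bottle and stand below 0.005 m and angle between bottle's own z axis and vertical below 0.06 rad and (angle between the x axis of bottle and the x axis of stand, either way round below 0.12 rad or angle between the x axis of bottle and the y axis of stand, either way round below 0.12 rad) and z of cap in the frame of bottle below 0.1115 m and angle between the x axis of cap and the x axis of bottle, either way round below 0.25 rad), for 0.2 s.
2. the cap is turned past the lock (more than 35 degrees), still on the neck, with the bottle in the stand (z of bottle in the frame of stand between 0.008 and 0.016 m and horizontal distance between bottle and stand below 0.005 m and angle between bottle's own z axis and vertical below 0.06 rad and (angle between the x axis of bottle and the x axis of stand, either way round below 0.12 rad or angle between the x axis of bottle and the y axis of stand, either way round below 0.12 rad) and z of cap in the frame of bottle below 0.118 m and angle between the x axis of cap and the x axis of bottle, either way round above 0.61 rad), for 0.05 s.
At the end, for the whole second after the job is handed in: Bottle home in the socket (within 4 mm of its floor, 5 mm of centre, 0.06 rad of upright, square to it); the fingers hold the cap still and level (0.3 rad), its underside 30 to 130 mm above the mouth, within 35 mm of the bottle's axis, not touching the bottle (z of bottle in the frame of stand between 0.008 and 0.016 m and horizontal distance between bottle and stand below 0.005 m and angle between bottle's own z axis and vertical below 0.06 rad and (angle between the x axis of bottle and the x axis of stand, either way round below 0.12 rad or angle between the x axis of bottle and the y axis of stand, either way round below 0.12 rad) and z of cap in the frame of bottle between 0.15 and 0.25 m and horizontal distance between cap and bottle below 0.035 m and angle between cap's own z axis and vertical below 0.3 rad and contact force between the fingers and cap above 0.5 N and contact force between cap and bottle below 0.1 N and linear speed of cap below 0.03 m/s); the arm keeps its last pose, push and grip.
It fails at once if the jam jar is moved more than 3 cm (distance of jam_jar from where it was at the start of the episode above 0.03 m).
It fails at once if the mug is moved more than 3 cm (distance of mug from where it was at the start of the episode above 0.03 m).
It fails at once if the honey jar is moved more than 3 cm (distance of honey_jar from where it was at the start of the episode above 0.03 m).
It fails at once if the spice tin is moved more than 3 cm (distance of spice_tin from where it was at the start of the episode above 0.03 m).
It fails at once if the bottle is tipped over (angle between bottle's own z axis and vertical above 0.6 rad).
It also fails if it takes over 59 s, if anything falls off the work surface, if the arm or the gripper's body presses on something with over 40 N, if the wrist force passes 120 N, or if a joint passes its speed limit or range.

### The arm

A 7-joint arm with a two-finger parallel gripper is mounted at the origin on the work surface; the furniture and walls round the work are solid. World frame = base frame: x ahead of the robot, y to its left, z up, the work surface at z = 0. Lengths are in m, angles in rad, forces in N, time in s.
With the tool pointing down it reaches from about 0.4 to 0.875 m from the base axis. Payload 19.3 kg.
Tool frame: the origin (TCP) lies at the very end of the fingers, on their centre line; the grasp point (between the pads) lies 19 mm behind it; z points along the fingers, y is the line along which they close (so a half turn about z gives the same grasp; the last joint's range is limited). The gripper opens to 85 mm and grips with 20 to 120 N. Pads are 22 mm wide; open, the fingers measure 114 mm over their backs; the gripper's body (76 mm by 85 mm) begins 54 mm behind the grasp point. The pads swing forward as they close: fully open they stand 13 mm farther back than shut.
Start: joints at [1.193, 0.521, -0.036, 1.599, 0.021, 1.021, -0.113], TCP at [0.189, -0.596, 0.231] pointing down, gripper open.
Joint ranges: [-2.91, 2.91], [-0.3, 2.13], [-1.5, 1.42], [0.17, 2.43], [-1.26, 4.41], [0.16, 1.93], [-2.52, 2.52]. Speed limits (rad/s): [1.89, 1.89, 2.39, 2.39, 3.01, 3.01, 3.01].

### API

Orientations are given as a unit quaternion [x, y, z, w].
In Python, from cell import arm gives the robot as it stands.
- The arm moves only by the tool drive_tool, never from a script. Its argument "steps" is one flat list of numbers, 5 for each row, row after row: the closure, from 0 (fully open) to 1 (shut), then the shift along the tool's x, y, z in cm, then the turn about the tool's z in rad. A call has 1 to 5 rows; each row shifts and turns the commanded pose from where the row before left it, along the tool's axes as they then stand; what a row does not reach is not made up. A row lasts 1/10 s, in which the tool goes at most 50 mm and 8.59 degrees, less where a joint would pass 70% of its speed; a pose out of reach is approached as far as the arm can. A call is refused whole if a number of a shift passes 5 or a number of a turn 0.15, either way. A call with a gripper value outside its range is refused whole. The fingers move at their own pace and stop on an object; the grip force is fixed at half the most. Time passes only in rows, so rows that do not move let the fingers close. It gives the time, the measured TCP pose, the force, the opening and the grip force at its end, in the units of the state.
- arm.sense(): the state, without advancing time (a new reading comes with each control period).
- arm.snapshot(name): name is "scene" or "top" or "wrist"; returns the picture (384x512x3 uint8, red, green, blue); there is no depth.
- arm.camera_info(name): a dict with "fx", "fy", "cx", "cy" (pixels), "camera_from_world" (4x4, takes a point from world to camera coordinates). Camera axes: x right, y down, z forward; pixel columns grow to the right and rows downward; lengths in m; the calibration is good to about 2 mm. A picture is of the moment at which its call begins: read the wrist's pose just before it. camera_info takes no time and is no camera call; for the wrist camera it gives the pose at the moment of the call.
- arm.job_done(): hands the job in; it is judged then, once.
The state is a dict: "time": time; "joint_pos": joint angles; "joint_velocities": joint speeds; "tau": joint torques, N m; "tcp_pos": TCP position; "tcp_rot": TCP orientation; "force": force on the tool from outside, world axes, zero at the start; "ft_torque": the same for the moment, N m; "opening": opening from 0.0 (shut) to 1.0 (fully open); "grasp_force": force on a finger pad.
Only numpy, scipy, OpenCV 4.12 (cv2) and the standard library are available. Lean on these libraries where they do the work, as an engineer would, in place of code of your own. Each camera call takes 0.05 s, during which the arm holds its last target. There are 200 camera calls.

## Working session

There is one attempt and no reset: what is moved stays moved. The work goes in short steps, Python scripts to look and compute and a tool call to move; the robot and the scene stay as the last step left them, time stands still between calls to the robot, and variables do not carry over. Pictures are saved under pics/ and viewed, at most 10 in all, crops included, and the job is handed in when it is done.

Besides the shell and the picture viewer there is one more tool, called after "Request:" as name(argument=value, ...) on one line, values as JSON. drive_tool: Moves the arm, as the interface text tells. Its arguments: {"type":"object","properties":{"steps":{"type":"array","items":{"type":"number"}}},"required":["steps"]}

```bash
ls; mkdir -p pics
python3 - <<'E'
from cell import arm
import cv2,numpy as np
s=arm.sense();print(s)
for n in("scene","top"):
    im=arm.snapshot(n);cv2.imwrite(f"pics/{n}0.png",im[:,:,::-1])
    i=arm.camera_info(n);print(n,i)
E
```

```text
pics
{'time': 0.0, 'joint_pos': array([ 1.19281971,  0.52200807, -0.03631547,  1.5999948 ,  0.02119601,
        1.02110167, -0.11279387]), 'joint_velocities': array([-4.46393148e-04, -2.03416660e-04, -1.11180904e-03,  9.43496825e-05,
       -1.29447857e-03, -2.20054220e-03,  1.89948711e-03]), 'tau': array([ 1.28982309e-03, -9.27102041e+01,  1.98053330e+00, -3.69934130e+01,
        1.80638098e-02,  8.04210606e-03,  3.72427814e-05]), 'tcp_pos': array([ 0.18919618, -0.59532605,  0.2307343 ]), 'tcp_rot': array([ 9.88183651e-01,  1.53273461e-01, -1.27141501e-04, -5.48991476e-04]), 'force': array([-0.09578822, -0.15902718, -0.92643036]), 'ft_torque': array([ 0.04176223, -0.02680354, -0.02809765]), 'grasp_force': 0.0, 'opening': 1.0025149858467024}
scene {'fx': 470.54583159730026, 'fy': 470.54583159730026, 'cx': 253.04301702071157, 'cy': 193.37408695619357, 'camera_from_world': array([[-0.48112313, -0.87652489, -0.01498838,  0.248961  ],
       [-0.61926997,  0.35191858, -0.70189602,  0.39957395],
       [ 0.62050402, -0.32841655, -0.71212171,  1.21214281],
       [ 0.        ,  0.        ,  0.        ,  1.        ]])}
top {'fx': 356.96007574393, 'fy': 356.96007574393, 'cx': 253.07147119613174, 'cy': 190.1020420792142, 'camera_from_world': array([[ 2.34881001e-02, -9.99710547e-01,  5.20870314e-03,
        -1.58633759e-02],
       [-9.84657655e-01, -2.40349361e-02, -1.72834093e-01,
         5.62966243e-01],
       [ 1.72909257e-01, -1.06924493e-03, -9.84937179e-01,
         1.19923648e+00],
       [ 0.00000000e+00,  0.00000000e+00,  0.00000000e+00,
         1.00000000e+00]])}
```

View pics/scene0.png

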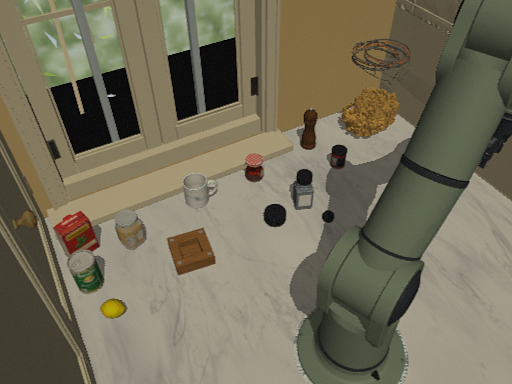

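View pics/top0.png

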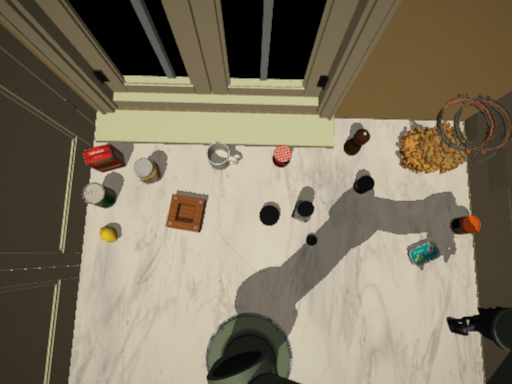

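```bash
cat > h.py <<'E'
from cell import arm
import cv2,numpy as np
from scipy.spatial.transform import Rotation as R
def ray(info,u,v,z):
    T=info["camera_from_world"];d=T[:3,:3].T@[(u-info["cx"])/info["fx"],(v-info["cy"])/info["fy"],1]
    o=-T[:3,:3].T@T[:3,3];return o+d*(z-o[2])/d[2]
def proj(info,p):
    q=info["camera_from_world"]@np.r_[p,1];return np.array([info["fx"]*q[0]/q[2]+info["cx"],info["fy"]*q[1]/q[2]+info["cy"]])
def shift(target):
    "cm in tool axes to go from the measured TCP to target"
    s=arm.sense();return R.from_quat(s["tcp_rot"]).inv().apply(np.array(target)-s["tcp_pos"])*100
def yaw():
    x=R.from_quat(arm.sense()["tcp_rot"]).as_matrix()[:,0];return np.arctan2(x[1],x[0])
E
python3 - <<'E'
from h import *
a,b=arm.camera_info("top"),arm.camera_info("scene")
print("cap",ray(a,305.5,208,.136),ray(b,304.5,175,.136))
print("stand",ray(a,186,212,.04),ray(b,191,247,.04))
print("honey",ray(a,147,168,.11),"mug",ray(a,219,155,.09),"jam",ray(a,283,154,.08),"loosecap",ray(a,269,214,.027),"spice",ray(a,364,184,.07))
A=cv2.imread("pics/top0.png")[185:245,285:345];B=cv2.imread("pics/scene0.png")[160:220,275:335]
C=cv2.imread("pics/top0.png")[185:245,155:215]
cv2.imwrite("pics/c1.png",np.hstack([cv2.resize(i,(264,264),interpolation=cv2.INTER_CUBIC) for i in(A,B,C)]))
E
```

```text
cap [ 0.49348039 -0.1726374   0.136     ] [ 0.48754074 -0.16974694  0.136     ]
stand [0.48168744 0.22925818 0.04      ] [0.47472376 0.23359792 0.04      ]
honey [0.6190645  0.35520932 0.11      ] mug [0.6756361  0.11765244 0.09      ] jam [ 0.68752212 -0.10324532  0.08      ] loosecap [ 0.48306093 -0.06045061  0.027     ] spice [ 0.59024658 -0.38483801  0.07      ]
```

View pics/c1.png

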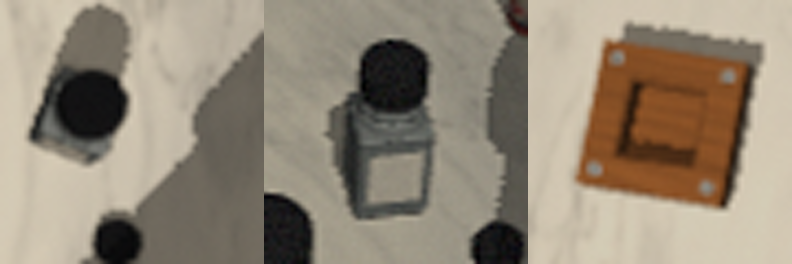

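Request:
drive_tool(steps=[0, 3.2, -2.4, -1, 0, 0, 3.2, -2.4, -1, 0, 0, 3.2, -2.4, -1, 0, 0, 3.2, -2.4, -1, 0, 0, 3.2, -2.4, -1, 0])

```text
time: 0.6
tcp_pos: [0.3061, -0.4313, 0.2815]
tcp_rot: [0.988, 0.153, -0.0, -0.0]
force: [1.2, -0.3, -0.1]
opening: 0.997
grasp_force: 0.0
```

Request:
drive_tool(steps=[0, 3.2, -2.4, 0, 0, 0, 3.2, -2.4, 0, 0, 0, 3.2, -2.4, 0, 0, 0, 3.2, -2.4, 0, 0, 0, 3.2, -2.4, 0, 0])

```text
time: 1.1
tcp_pos: [0.4222, -0.2685, 0.2812]
tcp_rot: [0.988, 0.153, -0.0, -0.0]
force: [0.8, -0.4, 0.2]
opening: 1.001
grasp_force: 0.0
```

Run:
```python
from h import *
print(shift([.489,-.171,.28]),yaw(),arm.sense()["joint_pos"])
i=arm.camera_info("wrist");im=arm.snapshot("wrist");cv2.imwrite("pics/w1.png",im[:,:,::-1])
np.save("w1.npy",i)
```

```text
[ 9.321084   -7.26707554  0.12370327] 0.30774475333057094 [ 0.6058579   0.27250649 -0.19469891  1.85265685  0.0611458   1.02234226
 -0.87679632]
```

View pics/w1.png

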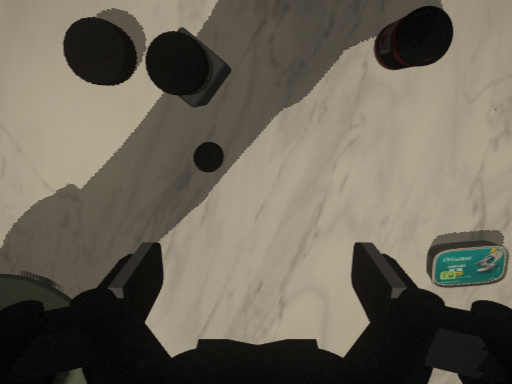

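Run:
```python
from h import *
i=np.load("w1.npy",allow_pickle=True).item()
print("cap",ray(i,179,63,.136))
P=[ray(i,u,v,.086) for u,v in((230,70),(203,106),(186,29))];print(P)
for a,b in((0,1),(0,2)):
  d=P[a]-P[b];print(np.hypot(d[0],d[1]),np.degrees(np.arctan2(d[1],d[0])))
print("spice",ray(i,430,25,.07))
im=cv2.imread("pics/w1.png")[0:130,120:250];cv2.imwrite("pics/c2.png",cv2.resize(cv2.convertScaleAbs(im,alpha=2),(560,560)))
```

```text
cap [ 0.49566163 -0.17698021  0.136     ]
[array([ 0.50534145, -0.2144761 ,  0.086     ]), array([ 0.46390345, -0.19794024,  0.086     ]), array([ 0.5279744 , -0.16406719,  0.086     ])]
0.044615502703879296 -21.754508519972187
0.05525675051646435 -114.17946151511799
spice [ 0.60708404 -0.39142212  0.07      ]
```

View pics/c2.png

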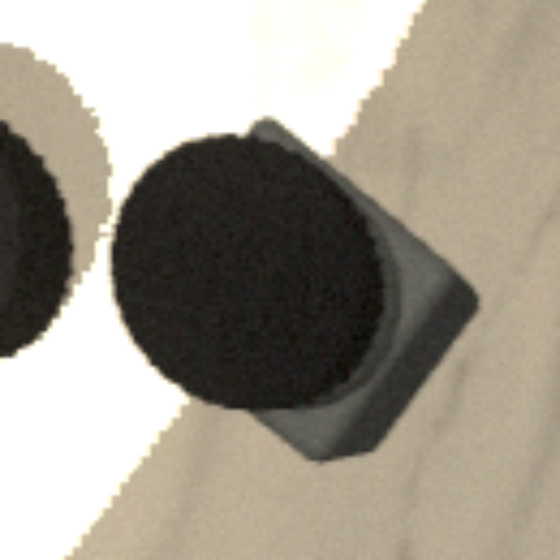

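Request:
drive_tool(steps=[0, 3.2, -2.25, 1, 0, 0, 3.2, -2.25, 1, 0, 0, 3.2, -2.25, 1, 0, 0, 0, 0, 0, 0])

```text
time: 1.55
tcp_pos: [0.4946, -0.1718, 0.2499]
tcp_rot: [0.988, 0.156, -0.0, -0.001]
force: [-0.4, -0.6, 0.6]
opening: 0.999
grasp_force: 0.0
```

Run:
```python
from h import *
s=arm.sense();print(s["tcp_pos"],yaw())
i=arm.camera_info("wrist");im=arm.snapshot("wrist")[:,:,::-1].copy()
np.save("w2.npy",i)
print([proj(i,[.4935,-.175,z]) for z in(.136,.086)])
cv2.imwrite("pics/w2.png",cv2.resize(cv2.convertScaleAbs(im,alpha=2)[100:384,110:410],(750,600) if 0 else (600,568)))
```

```text
[ 0.49463457 -0.17176618  0.24990606] 0.3139485796810253
[array([260.23784377, 187.94566835]), array([259.80781354, 173.64159865])]
```

View pics/w2.png

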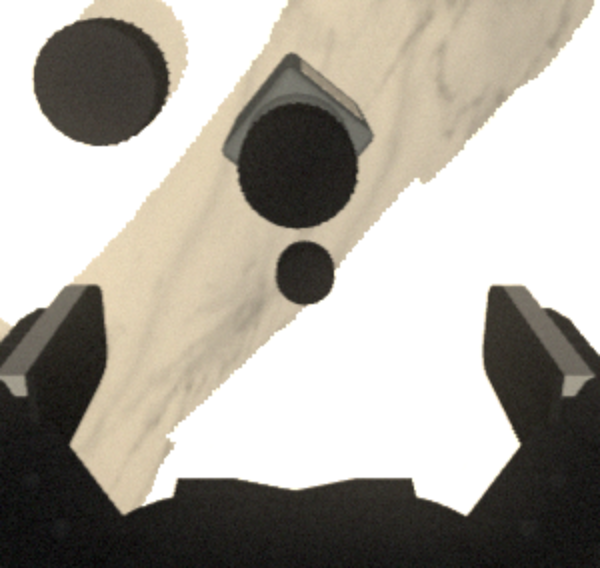

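Run:
```python
from h import *
i=np.load("w2.npy",allow_pickle=True).item()
T=i["camera_from_world"];print("cam",-T[:3,:3].T@T[:3,3])
print("cap",ray(i,259,182,.136),[ray(i,*p,.136)[:2] for p in((229,182),(288.5,182),(259,151),(259,213.5))])
L,A,Rr=[ray(i,u,v,.086)[:2] for u,v in((222,176),(255.5,126.5),(296,167.5))]
for d in(L-A,Rr-A,Rr-L): print(np.hypot(*d),np.degrees(np.arctan2(d[1],d[0])))
print("centre",(L+Rr)/2)
```

```text
cam [ 0.56401141 -0.14958915  0.39228643]
cap [ 0.49805008 -0.17242985  0.136     ] [array([ 0.49037477, -0.14883728]), array([ 0.50559521, -0.19562224]), array([ 0.5226027 , -0.16440338]), array([ 0.47163867, -0.18106397])]
0.0582415864216063 163.49554581573332
0.05577083067669262 -116.99065250054835
0.07293927931841004 -65.25533088264125
centre [ 0.49500377 -0.17352164]
```

Request:
drive_tool(steps=[0, 0.15, 0.15, 3.7, 0, 0, 0, 0, 3.7, 0, 0, 0, 0, 3.7, 0, 0, 0, 0, 3.5, 0, 0, 0, 0, 0, 0])

```text
time: 2.1
tcp_pos: [0.4919, -0.1777, 0.102]
tcp_rot: [0.988, 0.153, -0.003, -0.001]
force: [0.8, -0.6, 0.5]
opening: 0.998
grasp_force: 0.0
```

Request:
drive_tool(steps=[1, 0, 0, 0, 0, 1, 0, 0, 0, 0, 1, 0, 0, 0, 0, 1, 0, 0, 0, 0, 1, 0, 0, 0, 0])

```text
time: 2.6
tcp_pos: [0.4952, -0.1776, 0.1068]
tcp_rot: [0.988, 0.153, 0.001, 0.0]
force: [-0.5, 1.3, 6.2]
opening: 0.572
grasp_force: 60.7
```

Request:
drive_tool(steps=[1, 0, 0, -1.5, 0, 1, 0, 0, -3, 0, 1, 0, 0, -4, 0, 1, 0, 0, -4, 0, 1, 0, 0, -3, 0])

```text
time: 3.1
tcp_pos: [0.4946, -0.1777, 0.2637]
tcp_rot: [0.988, 0.153, 0.001, 0.001]
force: [0.2, -0.1, -4.8]
opening: 0.573
grasp_force: 65.9
```

Request:
drive_tool(steps=[1, 0.6, -2.2, 0, 0, 1, 0.9, -3.3, 0, 0, 1, 0.9, -3.3, 0, 0, 1, 0.9, -3.3, 0, 0, 1, 0.9, -3.3, 0, 0])

```text
time: 3.6
tcp_pos: [0.4875, -0.0169, 0.2612]
tcp_rot: [0.988, 0.153, 0.001, 0.0]
force: [1.6, 0.2, -4.7]
opening: 0.574
grasp_force: 65.9
```

Request:
drive_tool(steps=[1, 0.9, -3.3, 0, 0, 1, 0.9, -3.3, 0, 0, 1, 0.9, -3.3, 0, 0, 1, 0.9, -3.3, 0, 0, 1, 0.9, -3.3, 0, 0])

```text
time: 4.1
tcp_pos: [0.4805, 0.1539, 0.2612]
tcp_rot: [0.988, 0.153, 0.001, 0.0]
force: [0.8, -0.3, -3.8]
opening: 0.572
grasp_force: 65.9
```

Request:
drive_tool(steps=[1, 0.7, -2.5, 0, 0, 1, 0.6, -2.0, 0, 0, 1, 0, 0, 0, 0, 1, 0, 0, 0, 0, 1, 0, 0, 0, 0])

```text
time: 4.6
tcp_pos: [0.4797, 0.1987, 0.2607]
tcp_rot: [0.988, 0.153, 0.0, 0.0]
force: [0.7, 0.0, -4.2]
opening: 0.571
grasp_force: 65.9
```

Run:
```python
from h import *
s=arm.sense();print(s["tcp_pos"],yaw(),s["joint_pos"],s["force"],s["opening"])
i=arm.camera_info("wrist");im=arm.snapshot("wrist")[:,:,::-1].copy();np.save("w3.npy",i)
cv2.imwrite("pics/w3.png",cv2.convertScaleAbs(im,alpha=1.8))
t=arm.snapshot("top")[:,:,::-1].copy();cv2.imwrite("pics/t3.png",t)
```

```text
[0.47966665 0.19871419 0.26067447] 0.3067991781605187 [-0.18285011  0.34336061 -0.41538924  1.82620177  0.16235736  1.00507456
 -1.92803265] [ 0.73688996  0.00698858 -4.22101327] 0.5712467082406599
```

View pics/w3.png

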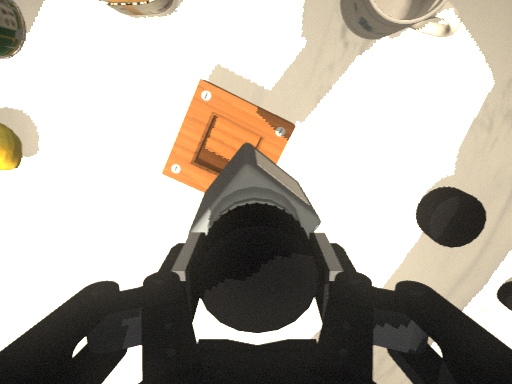

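Run:
```python
from h import *
im=cv2.imread("pics/w3.png")[70:250,150:340];cv2.imwrite("pics/c3.png",cv2.resize(im,None,fx=3.3,fy=3.3,interpolation=cv2.INTER_CUBIC))
i=np.load("w3.npy",allow_pickle=True).item()
T,L,Rr=[ray(i,u,v,.04)[:2] for u,v in((203,80),(164,173),(294.5,125))]
for d in(L-T,Rr-T,Rr-L): print(np.hypot(*d),np.degrees(np.arctan2(d[1],d[0])))
print((L+Rr)/2)
```

```text
0.11400051395711902 171.50731898466628
0.1103820522175673 -97.90558662030661
0.15949354798586787 -52.28466173662786
[0.48165541 0.23347209]
```

View pics/c3.png

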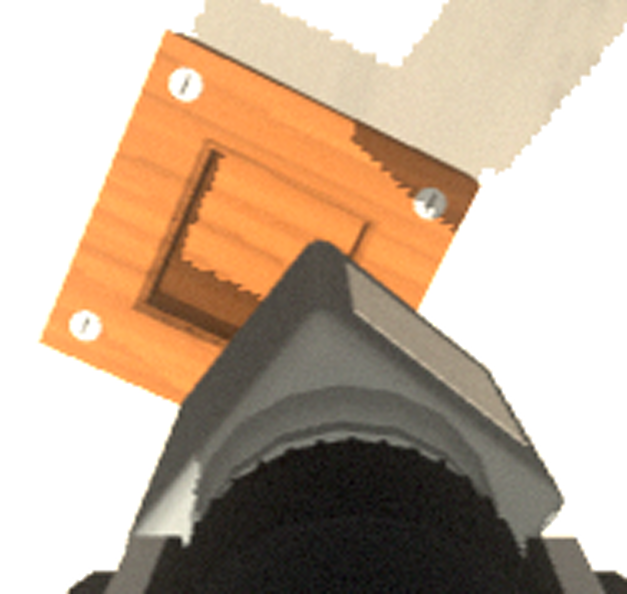

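Run:
```python
from h import *
i=np.load("w3.npy",allow_pickle=True).item()
def line(n,a,b,z):
    a,b=[ray(i,150+(x)/3.3,70+(y)/3.3,z)[:2] for x,y in(a,b)]
    d=b-a;print(n,(np.degrees(np.arctan2(d[1],d[0]))+45)%90-45,np.hypot(*d)); return a,b
line("st",(180,35),(470,177),.04);line("sl",(165,38),(45,335),.04);line("bottom",(42,341),(182,405),.04)
a,b=line("sock l",(207,140),(137,305),.04);a,c=line("sock t",(207,140),(368,224),.04)
print("socket c",(b+c)/2)
zt=.2607-.1068+.086
line("bR",(335,315),(540,475),zt);line("bL",(305,320),(200,440),zt)
zb=zt-.08
line("vert apex silhouette L",(310,248),(185,402),zb);
e=(322,243);p=ray(i,150+e[0]/3.3,70+e[1]/3.3,zb);q=ray(i,150+320/3.3,70+303/3.3,zt);print("apex bot/top",p,q)
t=i["camera_from_world"]
for yw in(-14,-18,-22,-26):
  r=np.radians(yw)
  for z in(zt,zb):
    C=np.array([.4797,.1987]); k=[C+28*1e-3*np.array([sx*np.cos(r)-sy*np.sin(r),sx*np.sin(r)+sy*np.cos(r)]) for sx,sy in((1,-1),(1,1),(-1,-1))]
    print(yw,round(z,3),[(np.round((proj(i,[*m,z])-[150,70])*3.3)).tolist() for m in k])
```

```text
st -7.803199117726891 0.10587575779783055
sl -7.839360979818821 0.10970881190162099
bottom -8.49574750861062 0.05365998777962901
sock l -7.776152440992064 0.062025282915181015
sock t -9.831725458305144 0.060661101444919784
socket c [0.48019475 0.23511851]
bR -21.072292121771056 0.04298156617391567
bL -23.40128590429339 0.026418646807067653
vert apex silhouette L -21.802957361282154 0.047893901014508994
apex bot/top [0.51270624 0.21631752 0.1599    ] [0.51556721 0.21533239 0.2399    ]
-14 0.24 [[586.0, 482.0], [293.0, 307.0], [404.0, 734.0]]
-14 0.16 [[514.0, 359.0], [312.0, 235.0], [389.0, 544.0]]
-18 0.24 [[588.0, 497.0], [311.0, 304.0], [389.0, 737.0]]
-18 0.16 [[516.0, 370.0], [323.0, 233.0], [378.0, 546.0]]
-22 0.24 [[589.0, 513.0], [328.0, 302.0], [373.0, 738.0]]
-22 0.16 [[517.0, 381.0], [335.0, 232.0], [367.0, 547.0]]
-26 0.24 [[589.0, 528.0], [346.0, 301.0], [358.0, 739.0]]
-26 0.16 [[517.0, 392.0], [347.0, 231.0], [356.0, 548.0]]
```

Run:
```python
from h import *
i=np.load("w3.npy",allow_pickle=True).item()
def W(p,z): return ray(i,150+p[0]/3.3,70+p[1]/3.3,z)[:2]
def centre(lines,yw):
    r=np.radians(yw);A=[];B=[]
    for a,b,z,h,ang in lines:
        n=np.array([np.cos(r+ang),np.sin(r+ang)]);A.append(n);B.append(n@(W(a,z)+W(b,z))/2-h)
    A,B=np.array(A),np.array(B);print(B);s=np.linalg.lstsq(A,B,rcond=None)[0];print(s,A@s-B)
    return s
X,Y=0,np.pi/2
zt=.2607-.1068+.086;zb=zt-.08
# bR edge: face -? : +x face (right), bL: +y face
b1=centre([((335,315),(540,475),zt,.028,X),((305,320),(200,440),zt,.028,Y)],-21.8)
b2=centre([((345,256),(485,366),zb,.028,X),((310,248),(185,402),zb,.028,Y)],-21.8)
s=centre([((180,35),(470,177),.04,.058,X),((165,38),(45,335),.04,.058,Y),((42,341),(182,405),.04,-.058,X),((207,140),(368,224),.04,.0325,X),((207,140),(137,305),.04,.0325,Y)],-8)
print(s-b1,s-b2)
```

```text
[0.37100403 0.36388314]
[0.47960647 0.20008137] [-5.55111512e-17  0.00000000e+00]
[0.36912343 0.36466167]
[0.47814949 0.20150262] [0. 0.]
[0.44371131 0.29708269 0.44414313 0.44131176 0.2974756 ]
[0.48011687 0.23272465] [-0.00065591  0.00019646 -0.00108773  0.00174364 -0.00019646]
[0.0005104  0.03264328] [0.00196739 0.03122203]
```

Request:
drive_tool(steps=[1, 0, 0, 0, -0.12, 1, 0, 0, 0, -0.12, 1, 0.9, -1.3, 1.5, 0, 1, 0.9, -1.35, 2.5, 0, 1, 0, 0, 2.0, 0])

```text
time: 5.2
tcp_pos: [0.481, 0.233, 0.1995]
tcp_rot: [0.963, 0.271, 0.0, -0.001]
force: [-0.2, -0.5, -4.7]
opening: 0.575
grasp_force: 66.0
```

Request:
drive_tool(steps=[1, 0, 0, 1.5, 0, 1, 0, 0, 1, 0, 1, 0, 0, 0, 0, 1, 0, 0, 0, 0, 1, 0, 0, 0, 0])

```text
time: 5.7
tcp_pos: [0.4816, 0.2317, 0.1762]
tcp_rot: [0.963, 0.27, 0.001, -0.0]
force: [-0.3, 0.3, -4.0]
opening: 0.571
grasp_force: 65.9
```

Run:
```python
from h import *
s=arm.sense();print(s["tcp_pos"],yaw(),s["joint_pos"][6],s["force"],s["opening"])
print(shift([.4814,.2309,.19]))
i=arm.camera_info("wrist");im=arm.snapshot("wrist")[:,:,::-1].copy();np.save("w4.npy",i)
cv2.imwrite("pics/w4.png",cv2.resize(cv2.convertScaleAbs(im,alpha=1.8)[50:250,140:390],None,fx=3,fy=3,interpolation=cv2.INTER_CUBIC))
```

```text
[0.48157655 0.23172006 0.17616974] 0.5474656882171876 -1.8293097664161881 [-0.26005989  0.2657171  -3.95531896] 0.5705490166715753
[-0.05596088  0.06108977 -1.38308861]
```

View pics/w4.png

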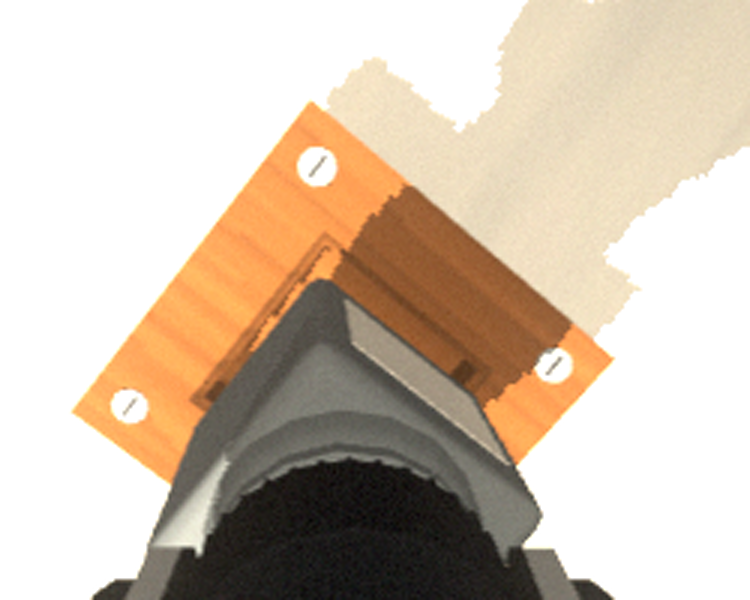

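Run:
```python
from h import *
i=np.load("w4.npy",allow_pickle=True).item()
def W(p,z): return ray(i,140+p[0]/3,50+p[1]/3,z)[:2]
def fit(lines):
    A=[];B=[];ys=[]
    for a,b,z,h,ang in lines:
        d=W(b,z)-W(a,z);ys.append((np.degrees(np.arctan2(d[1],d[0]))+45)%90-45)
    yw=np.mean(ys);r=np.radians(yw)
    for a,b,z,h,ang in lines:
        n=np.array([np.cos(r+ang),np.sin(r+ang)]);A.append(n);B.append(n@(W(a,z)+W(b,z))/2-h)
    A,B=np.array(A),np.array(B);s=np.linalg.lstsq(A,B,rcond=None)[0];print(np.round(ys,1),s,A@s-B);return s
X,Y=0,np.pi/2
zt=.1762-.1068+.086;zb=zt-.08
b1=fit([((345,352),(510,475),zt,.028,X),((310,355),(230,450),zt,.028,Y)])
b2=fit([((345,296),(475,395),zb,.028,X),((305,290),(195,440),zb,.028,Y)])
s=fit([((315,106),(605,352),.04,.058,X),((305,107),(78,405),.04,.058,Y),((73,411),(165,480),.04,-.058,X),((613,358),(520,460),.04,-.058,Y)])
k=fit([((328,237),(490,375),.04,.0325,X),((328,237),(193,402),.04,.0325,Y)])
m=R.from_quat(arm.sense()["tcp_rot"]).inv()
for b in(b1,b2): 
  for q in (s,k): print("tool shift cm",m.apply(np.r_[q-b,0])*100)
```

```text
[-6.  -8.5] [0.48193302 0.23144005] [1.11022302e-16 0.00000000e+00]
[-6.1 -5.3] [0.47933312 0.23342747] [3.33066907e-16 5.55111512e-17]
[-7.8 -7.7 -8.4 -7.8] [0.48062174 0.23411501] [ 0.00070206  0.0006955  -0.00070206 -0.0006955 ]
[-8.9 -8.5] [0.47904121 0.23248117] [1.66533454e-16 0.00000000e+00]
tool shift cm [ 2.72925149e-02 -2.96654668e-01 -2.53256511e-05]
tool shift cm [-0.19270894 -0.23943368 -0.0003032 ]
tool shift cm [0.14581579 0.00837886 0.00019374]
tool shift cm [-7.41856605e-02  6.55998421e-02 -8.41392764e-05]
```

Request:
drive_tool(steps=[1, 0, -0.1, 1, 0.02, 1, 0, 0, 1, 0, 1, 0, 0, 0.6, 0, 1, 0, 0, 0.4, 0, 1, 0, 0, 0.3, 0])

```text
time: 6.25
tcp_pos: [0.4807, 0.2327, 0.142]
tcp_rot: [0.965, 0.261, 0.0, -0.0]
force: [1.4, 1.6, 5.6]
opening: 0.575
grasp_force: 66.9
```

Request:
drive_tool(steps=[1, 0, 0, 0.3, 0, 1, 0, 0, 0.3, 0, 1, 0, 0, 0, 0, 1, 0, 0, 0, 0])

```text
time: 6.65
tcp_pos: [0.482, 0.2333, 0.1374]
tcp_rot: [0.965, 0.261, 0.002, -0.0]
force: [2.2, 1.7, 9.0]
opening: 0.575
grasp_force: 67.3
```

Request:
drive_tool(steps=[1, 0, 0, -0.4, 0, 1, 0.15, 0, 0, 0, 1, 0, 0, 0.3, 0, 1, 0, 0, 0.2, 0, 1, 0, 0, 0, 0])

```text
time: 7.15
tcp_pos: [0.4831, 0.2339, 0.1359]
tcp_rot: [0.965, 0.261, 0.001, -0.0]
force: [3.6, 0.5, 11.5]
opening: 0.573
grasp_force: 67.4
```

Run:
```python
from h import *
s=arm.sense();m=R.from_quat(s["tcp_rot"]).inv();print(s["tcp_pos"],m.apply(s["force"]),m.apply(s["ft_torque"]),yaw())
```

```text
[0.48306115 0.2339008  0.13594983] [  3.41109723   1.38299277 -11.5247693 ] [-0.21714157  0.57582477 -0.03507299] 0.5276875640374873
```

Request:
drive_tool(steps=[1, 0, 0, -0.4, 0, 1, 0.2, 0.05, 0, 0, 1, 0, 0, 0.2, 0, 1, 0, 0, 0.2, 0, 1, 0, 0, 0, 0])

```text
time: 7.65
tcp_pos: [0.485, 0.2344, 0.1359]
tcp_rot: [0.965, 0.261, 0.001, -0.0]
force: [3.4, 0.0, 10.3]
opening: 0.569
grasp_force: 67.3
```

Run:
```python
from h import *
s=arm.sense();m=R.from_quat(s["tcp_rot"]).inv();print(s["tcp_pos"],m.apply(s["force"]),m.apply(s["ft_torque"]),yaw())
im=arm.snapshot("wrist")[:,:,::-1].copy();np.save("w5.npy",arm.camera_info("wrist"))
cv2.imwrite("pics/w5.png",im)
```

```text
[0.48499682 0.23437461 0.13594136] [  3.00194838   1.68801004 -10.30974883] [-0.2521705   0.43394738 -0.03393116] 0.5276115686632832
```

Run:
```python
from h import *
w=cv2.convertScaleAbs(cv2.imread("pics/w5.png"),alpha=1.8)[60:260,130:390]
s=arm.snapshot("scene")[:,:,::-1].copy()[180:290,140:245]
t=arm.snapshot("top")[:,:,::-1].copy()[160:250,140:245]
i=arm.camera_info("top")
a=cv2.resize(w,(520,400),interpolation=cv2.INTER_CUBIC)
b=np.vstack([cv2.resize(s,(278,300),interpolation=cv2.INTER_CUBIC),cv2.resize(t,(278,300),interpolation=cv2.INTER_CUBIC)])
a=cv2.resize(w,(520,400),interpolation=cv2.INTER_CUBIC);a=np.vstack([a,np.zeros((200,520,3),np.uint8)])
cv2.imwrite("pics/c5.png",np.hstack([a,b]))
```

```text
(no output)
```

View pics/c5.png

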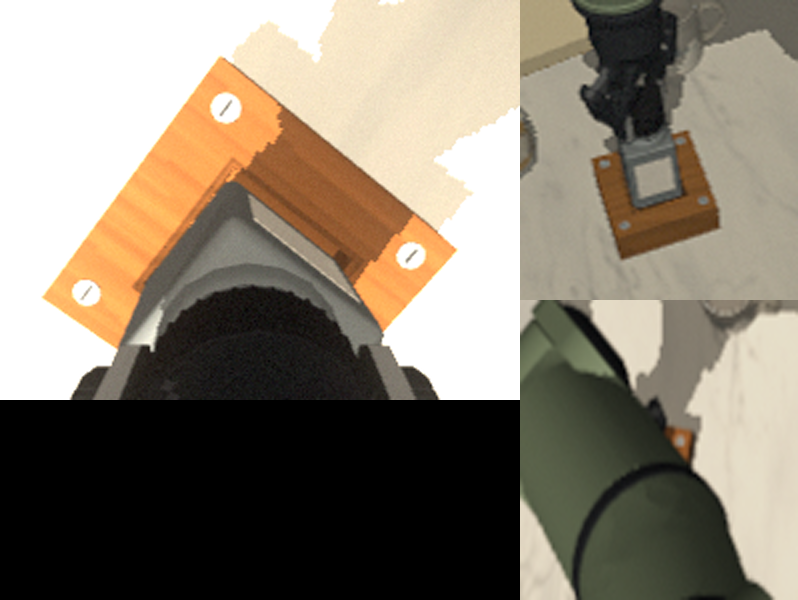

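Request:
drive_tool(steps=[1, 0, 0, -1, 0, 1, 0, 0, -1, 0, 1, 0, 0, 0, 0, 1, 0, 0, 0, 0])

```text
time: 8.2
tcp_pos: [0.4838, 0.2337, 0.1553]
tcp_rot: [0.965, 0.261, -0.0, 0.0]
force: [-0.6, -0.5, -4.7]
opening: 0.575
grasp_force: 65.9
```

```bash
cat > m.py <<'E'
from h import *
s=arm.sense();i=arm.camera_info("wrist");im=arm.snapshot("wrist").astype(int)
print(s["tcp_pos"],yaw(),s["force"])
zb=s["tcp_pos"][2]-.1068+.006
sat=im[:,:,0]-im[:,:,2];mx=im.max(2)
wood=(sat>0.35*mx)&(mx>15)
def edge(c,yw,ang,h,z,span,inside):
    """points where wood begins/ends, along outward normal n at offset h of a square at c"""
    r=np.radians(yw)+ang;n=np.array([np.cos(r),np.sin(r)]);t=np.array([-n[1],n[0]]);P=[]
    for a in np.linspace(*span,25):
        v=[];ds=np.arange(-.012,.012,.00025)
        for d in ds:
            u=np.round(proj(i,[*(c+t*a+n*(h+d)),z])).astype(int)
            v.append(wood[u[1],u[0]] if 0<=u[1]<384 and 0<=u[0]<512 else False)
        v=np.array(v,int)
        if inside: v=1-v
        cs=np.cumsum(v);k=np.argmax(2*cs-np.arange(1,len(v)+1))  # best 1..1 0..0 split
        q=v[:k+1].mean()*(1-v[k+1:]).mean() if k<len(v)-1 else 0
        if q>.8:P.append(c+t*a+n*(h+ds[k]+.000125))
    P=np.array(P)
    if len(P)<6: print("few",ang,len(P));return None
    l=cv2.fitLine(P.astype(np.float32)*1000,cv2.DIST_HUBER,0,.01,.01).ravel()
    al=(np.degrees(np.arctan2(l[1],l[0]))+45)%90-45
    return al,l[2:]/1000,n,len(P)
def square(c,yw,z,h,spec,inside):
    A=[];B=[];Y=[]
    for ang,span in spec:
        e=edge(c,yw,ang,h,z,span,inside)
        if e is None: continue
        A.append(e[2]);B.append(e[2]@e[1]-h);Y.append(e[0]);print("  ",round(np.degrees(ang)),np.round(e[0],1),e[3],"off mm",np.round((B[-1]-e[2]@c)*1000,2))
    return np.linalg.lstsq(np.array(A),np.array(B),rcond=None)[0] if len(A)>1 else None,np.mean(Y) if Y else None
q=np.pi/2
sc=square(np.array([.4805,.233]),-8,.04,.058,[(0,(-.05,.05)),(q,(-.05,.05)),(-q,(.02,.05)),(2*q,(-.05,-.02))],False)
bc=square(s["tcp_pos"][:2],-7,zb,.028,[(0,(-.022,.022)),(q,(-.022,.022))],True)
print("stand",sc,"bottle",bc)
if bc[0] is not None: print("tool shift cm",R.from_quat(s["tcp_rot"]).inv().apply(np.r_[sc[0]-bc[0],0])*100)
E
python3 m.py
```

```text
[0.48378446 0.23369929 0.15526906] 0.5277079792112467 [-0.59851582 -0.45163968 -4.71248268]
   0 -8.0 21 off mm 0.15
   90 -8.1 20 off mm 1.48
   -90 -8.5 20 off mm -1.53
   180 -6.8 13 off mm 0.0
   0 -8.4 25 off mm -2.4
   90 -9.0 25 off mm 2.63
stand (array([0.48078305, 0.23447496]), np.float32(-7.859214)) bottle (array([0.48172225, 0.23659723]), np.float32(-8.698971))
tool shift cm [-1.87999322e-01  1.36078157e-01  1.40920561e-05]
```

Request:
drive_tool(steps=[1, -0.19, 0.14, 0, -0.015, 1, 0, 0, 0.8, 0, 1, 0, 0, 0.6, 0, 1, 0, 0, 0.4, 0, 1, 0, 0, 0.3, 0])

```text
time: 8.75
tcp_pos: [0.4827, 0.2316, 0.1336]
tcp_rot: [0.963, 0.268, -0.0, 0.0]
force: [0.2, 0.3, -4.1]
opening: 0.573
grasp_force: 65.9
```

Request:
drive_tool(steps=[1, 0, 0, 0.4, 0, 1, 0, 0, 0.4, 0, 1, 0, 0, 0.3, 0, 1, 0, 0, 0.2, 0, 1, 0, 0, 0, 0])

```text
time: 9.25
tcp_pos: [0.4829, 0.2316, 0.1211]
tcp_rot: [0.963, 0.268, -0.0, -0.0]
force: [0.1, -1.0, -4.9]
opening: 0.571
grasp_force: 65.9
```

Request:
drive_tool(steps=[1, 0, 0, 0.2, 0, 1, 0, 0, 0.2, 0, 1, 0, 0, 0, 0, 1, 0, 0, 0, 0])

```text
time: 9.65
tcp_pos: [0.4834, 0.2324, 0.118]
tcp_rot: [0.963, 0.268, 0.001, -0.0]
force: [-2.0, 1.0, 6.1]
opening: 0.574
grasp_force: 66.8
```

Request:
drive_tool(steps=[1, 0, 0, 0, 0, 1, 0, 0, 0.2, 0, 1, 0, 0, 0.2, 0, 1, 0, 0, 0.1, 0, 1, 0, 0, 0, 0])

```text
time: 10.15
tcp_pos: [0.4837, 0.2329, 0.1135]
tcp_rot: [0.963, 0.268, 0.001, -0.001]
force: [-2.1, 1.6, 13.7]
opening: 0.571
grasp_force: 67.2
```

Request:
drive_tool(steps=[1, 0, 0, 0.1, 0, 1, 0, 0, 0, -0.13, 1, 0, 0, 0, -0.13, 1, 0, 0, 0, -0.13, 1, 0, 0, 0, 0])

```text
time: 10.65
tcp_pos: [0.4837, 0.2335, 0.1128]
tcp_rot: [0.892, 0.452, 0.002, -0.001]
force: [-4.7, 4.7, 21.4]
opening: 0.573
grasp_force: 66.0
```

Run:
```python
from h import *
s=arm.sense();print(yaw(),s["ft_torque"],s["force"],s["tcp_pos"],s["joint_pos"])
```

```text
0.9383016046536714 [1.00964107 0.99777936 0.07142754] [-4.71477527  4.70442743 21.36811994] [0.48365696 0.23346418 0.1128082 ] [-0.19047781  0.58679965 -0.5043779   1.91694376  0.40840353  0.73604851
 -1.56313875]
```

Request:
drive_tool(steps=[1, 0, 0, 0, -0.13, 1, 0, 0, 0, -0.13, 1, 0, 0, 0, -0.13, 1, 0, 0, 0, -0.13, 1, 0, 0, 0, -0.12])

```text
time: 11.15
tcp_pos: [0.4833, 0.2338, 0.1128]
tcp_rot: [0.704, 0.71, 0.002, -0.0]
force: [-7.5, 4.8, 20.6]
opening: 0.574
grasp_force: 65.9
```

Request:
drive_tool(steps=[1, 0, 0, 0, -0.08, 1, 0, 0, 0, 0, 1, 0, 0, 0, 0])

```text
time: 11.45
tcp_pos: [0.4834, 0.2338, 0.1128]
tcp_rot: [0.677, 0.736, 0.002, -0.0]
force: [-6.6, 5.9, 21.0]
opening: 0.575
grasp_force: 66.2
```

Run:
```python
from h import *
s=arm.sense();print(yaw(),s["ft_torque"],s["force"],s["tcp_pos"])
```

```text
1.6537885934985284 [1.34914815 1.43451043 0.01334106] [-6.63688222  5.90419918 21.00132939] [0.48340386 0.2338359  0.11284568]
```

Request:
drive_tool(steps=[1, 0.1, -0.1, -0.3, 0, 1, 0, 0, -0.3, 0, 1, 0, 0, -0.4, 0, 1, 0, 0, -0.4, 0, 1, 0, 0, 0, 0])

```text
time: 11.95
tcp_pos: [0.482, 0.2325, 0.1257]
tcp_rot: [0.678, 0.735, 0.0, 0.0]
force: [-0.5, 1.2, 0.8]
opening: 0.57
grasp_force: 64.1
```

Request:
drive_tool(steps=[1, 0, 0, -0.7, 0, 1, 0, 0, -1.2, 0, 1, 0, 0, -2, 0, 1, 0, 0, -1.7, 0, 1, 0, 0, -0.8, 0])

```text
time: 12.45
tcp_pos: [0.4823, 0.2328, 0.1913]
tcp_rot: [0.678, 0.735, 0.001, 0.0]
force: [0.3, 0.5, 0.0]
opening: 0.572
grasp_force: 64.1
```

Request:
drive_tool(steps=[1, 0, 0, 0, 0, 1, 0, 0, 0, 0, 1, 0, 0, 0, 0])

```text
time: 12.75
tcp_pos: [0.4816, 0.2323, 0.1886]
tcp_rot: [0.678, 0.735, -0.001, -0.0]
force: [0.2, 1.2, -0.5]
opening: 0.574
grasp_force: 64.1
```

Run:
```python
from h import *
s=arm.sense();print(s["ft_torque"],s["force"],s["tcp_pos"],s["opening"],s["grasp_force"])
i=arm.camera_info("scene");im=arm.snapshot("scene")
# colours along a vertical world line over the bottle axis seen from the scene camera
for z in np.arange(.04,.25,.01):
    u=np.round(proj(i,[.481,.2335,z])).astype(int);print(round(z,2),u,im[u[1],u[0]])
```

```text
[-0.04890873  0.04024652  0.02838231] [ 0.18136324  1.1774759  -0.45164009] [0.48157477 0.23233403 0.18862733] 0.5736305762997987 64.07393848261563
0.04 [190 246] [154 147 131]
0.05 [190 243] [75 78 74]
0.06 [189 241] [104 106 101]
0.07 [189 239] [100 102  98]
0.08 [189 237] [88 90 86]
0.09 [188 235] [ 99 104  98]
0.1 [188 233] [82 83 80]
0.11 [188 230] [86 88 83]
0.12 [187 228] [35 32 33]
0.13 [187 226] [26 28 29]
0.14 [186 224] [25 23 23]
0.15 [186 221] [92 90 81]
0.16 [185 219] [98 97 86]
0.17 [185 217] [77 76 70]
0.18 [185 214] [98 99 92]
0.19 [184 212] [73 73 67]
0.2 [184 209] [29 33 32]
0.21 [183 207] [27 26 28]
0.22 [183 204] [38 38 39]
0.23 [182 202] [38 39 39]
0.24 [182 199] [13 13 16]
```

```bash
python3 -c "
from cell import arm
print(arm.job_done())"
```

```text
the job is handed in; nothing more can be done
None
```

I seated the bottle in the stand with its cap on, pressed and turned the cap off, and handed the job in at about 13 s with the cap held about 6 cm above the mouth. The hand-in returned no verdict. My last readings, the scene-camera pixels and the near-zero wrist force, fit a seated bottle and a freed cap.

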